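# Square the long fire brick into the corner of the soldering board

## Robot

A 7-joint arm with a two-finger parallel gripper is mounted at the origin on the work surface. World frame = base frame: x ahead of the robot, y to its left, z up, the work surface at z = 0. Lengths are in mm, angles in rad, forces in N, time in s.
With the tool pointing down it reaches from about 425 to 925 mm from the base axis. Payload 6.8 kg.
Tool frame: the origin (TCP) lies at the very end of the fingers, on their centre line; the grasp point (between the pads) lies 19 mm behind it; z points along the fingers, y is the direction in which the jaws open and shut (so a half turn about z gives the same grasp; the last joint's range is limited). The gripper opens to 88 mm and grips with 3 to 60 N. Pads are 20 mm wide; open, the fingers measure 115 mm over their backs; the gripper's body (75 mm by 178 mm) begins 61 mm behind the grasp point.
Start: joints at [0.999, 0.477, 0.022, 1.555, -0.011, 1.109, -0.083], TCP at [301.973, -603.706, 196.364] pointing down, gripper open.
Joint ranges: [-2.96, 2.96], [-0.34, 2.1], [-1.41, 1.46], [0.24, 2.44], [-1.37, 4.51], [0.17, 1.92], [-2.96, 2.96]. Speed limits (rad/s): [2.39, 2.39, 3.14, 3.14, 3.14, 3.14, 3.14].

## Interface

Orientations are given as a rotation vector (axis times angle).
In Python, from bench import sensors, optics, job gives the robot as it stands.
- The arm moves only by the tool step_arm, never from a script. Its argument "motion" is a list of rows, each a list of 2 entries, a list of its own where there are three numbers: the shift along the tool's x, y, z in cm, then the turn, a rotation vector about the tool's x, y, z in degrees. A call has 1 to 12 rows; each row is the pose to reach, as a shift and turn from the pose measured when the call began, along the tool's axes at that moment; what a row does not reach only later rows make up. A row lasts 1/8 s, in which the tool goes at most 62.5 mm and 10.7 degrees, less where a joint would pass 70% of its speed; a pose out of reach is approached as far as the arm can. A call with a gripper value outside its range is refused whole. "claw" is the opening, from 0 (shut) to 1 (fully open), set as the call begins (left out, the last holds). The fingers move at their own pace and stop on an object; the grip force is fixed at half the most. Time passes only in rows, so rows that repeat a pose let the fingers close. It gives the time, the measured TCP pose, the force and the opening at its end, in the units of the state.
- sensors.observe(): the state, without advancing time (a new reading comes with each control period).
- optics.capture(name): name is "side" or "top" or "wrist"; returns a dict with "frame" (480x640x3 uint8, red, green, blue), "fovy" (degrees; the focal length in pixels is half the picture's height over the tangent of half this angle, whatever the lens; pixels are square), "cx", "cy" (the principal point, pixels), "rvec" (rotation vector, rad) and "tvec" (3), from world to camera coordinates, as OpenCV has them; the wrist camera has in their place "T_tool_cam" (4x4, takes a point from camera to tool coordinates, whose origin is the TCP and whose axes are the flange's). Camera axes: x right, y down, z forward; pixel columns grow to the right and rows downward; lengths in mm; the calibration is good to about 2 mm. A picture is of the moment at which its call begins: read the wrist's pose just before it. There is no depth.
- job.hand_in(): hands the job in, once; it reports no verdict.
The state is a dict: "clock": time; "q": joint angles; "joint_velocities": joint speeds; "joint_efforts": joint torques, N m; "tool_pos": TCP position; "eef_rot": TCP orientation; "ft_force": force on the tool from outside, world axes, zero at the start; "ft_torque": the same for the moment, N m; "grip_width": finger opening in mm.
Only numpy, scipy, OpenCV 4.12 (cv2) and the standard library are available. Lean on these libraries where they do the work, as an engineer would, in place of code of your own. Each camera call takes 0.05 s, during which the arm holds its last target. There are 200 camera calls.

## Task

Set up the soldering board for the next joint: push the long fire brick away from you across the board until its long side lies flat against the low fence along the board's far edge, and after that slide it along the fence until its end butts against the steel end stop. Push it with the fingers only, keeping it down on the board (do not pick it up), leave everything else where it stands, and take the hand away at the end.

Things in the scene. Friction and masses are not known exactly. Their poses are not given: they have to be found in the camera images.
- long_brick: The brick to push, the longer of the two: sandy bar 55 (its x) by 150 (its y) by 40 mm high, 0.25 to 0.5 kg, loose on the slab. Origin at the centre of its underside, z up. Starts 2 to 10 cm short of the fence, turned up to 0.35 rad out of line: its x axis points roughly at the fence, its y axis roughly towards the end stop.
- board: Soldering board fixed to the table: dark steel tray 240 (x) by 420 (y) mm with a flat brown ceramic slab, top 20 mm above the table, covering x -104 to +90, y -200 to +200 mm. A steel fence runs along the slab's far edge. Origin at table level under the tray's centre; x axis points square at the fence, y axis runs along it towards the end stop.
- fence_face (a point): Middle of the fence's face that the brick must lie against, at the height of the slab's top; axes as the board's. The fence is a fixed straight steel strip 400 mm long (along y), 6 mm thick (it occupies x 0 to +6 mm here), 12 mm high above the slab, lower than the bricks.
- stop: Steel end stop fixed across the fence towards its left (+y) end, at a varying place: a bar 18 mm thick (y 0 to 18), reaching 62 mm from the fence over the slab (x -62 to 0), 25 mm high above the slab. Origin at slab-top height where its flat face (looking along -y, towards the long brick) meets the fence's face; axes as the board's.
- short_brick: Bystander on the slab, near its edge closest to the robot, on the end stop's side: short sandy fire brick 70 (x) by 50 (y) by 40 mm high, loose. Origin at the centre of its underside.
- crucible: Bystander on the slab, at the near right corner: small white ceramic bowl 44 mm across, 22 mm high, loose. Origin at the centre of its underside.
- jar: Bystander on the table left of the board: glass jar with a metal cap, 60 mm across, 75 mm high, loose. Origin at the centre of its underside.
- bench_block: Bystander on the table left of the board, nearer the robot than the jar: steel bench block on a rubber foot, 85 by 85 by 22 mm high, loose. Origin at the centre of its underside.
- hammer: Bystander on the table right of the board: hammer 220 mm long lying flat, loose. Origin under the middle of it.
- tin: Bystander on the table right of the board: round metal tin 68 mm across, 45 mm high, loose. Origin at the centre of its underside.
Things that resemble listed ones, but are neither listed nor needed, are in the scene too. Leave any turquoise or yellow look-alike of the long_brick alone.

How it is judged (in metres and radians):
On the way, in this order (a step that is already met when the one before it is completed fails the run):
1. the long brick lies flat against the fence, still short of the end stop (x of long_brick in the frame of fence_face above -0.0315 m and angle between the x axis of long_brick and the x axis of board, either way round below 0.05 rad and angle between long_brick's own z axis and vertical below 0.06 rad and y of long_brick in the frame of stop below -0.083 m), for 0.2 s.
2. the long brick, still flat against the fence, butts against the end stop (x of long_brick in the frame of fence_face above -0.0315 m and angle between the x axis of long_brick and the x axis of board, either way round below 0.05 rad and angle between long_brick's own z axis and vertical below 0.06 rad and y of long_brick in the frame of stop between -0.079 and -0.07 m), for 0.2 s.
At the end, for the whole second after the job is handed in: The long brick rests flat on the slab, its long side against the fence (its centre no more than 4 mm further from the fence than when touching, turned less than 0.05 rad out of line) and its end within 4 mm of the end stop's face (all of step 2 and z of long_brick in the frame of board between 0.016 and 0.024 m and linear speed of long_brick below 0.01 m/s).
It fails at once if the long brick is lifted (more than 6 mm) or tipped up (height (world z) of long_brick above 0.026 m or angle between long_brick's own z axis and vertical above 0.15 rad).
It fails at once if the long brick is pushed off the slab (height (world z) of long_brick below 0.012 m).
It fails at once if another thing on the board or bench is moved by more than 12 mm (distance of any of short_brick, crucible, jar, bench_block, hammer, tin from where it was at the start of the episode above 0.012 m).
It also fails if it takes over 51 s, if anything falls off the work surface, if the arm or the gripper's body presses on something with over 40 N, if the wrist force passes 120 N, or if a joint passes its speed limit or range.

## Working session

There is one attempt and no reset: what is moved stays moved. The work goes in short steps, Python scripts to look and compute and a tool call to move; the robot and the scene stay as the last step left them, time stands still between calls to the robot, and variables do not carry over. Pictures are saved under pics/ and viewed, about 8 in all and at most 12, crops included, and the job is handed in when it is done.

Besides the shell and the picture viewer there is one more tool, called after "Call:" by a JSON object that holds its "api" and its "payload". step_arm: Moves the arm, as the interface text tells. Its arguments: {"type":"object","properties":{"motion":{"type":"array"},"claw":{"type":"number"}},"required":["motion"]}

```bash
mkdir -p pics; cat > h.py <<'E'
import numpy as np, cv2
from bench import sensors, optics, job
def snap(n,fn):
    c=optics.capture(n); np.savez('pics/'+fn+'.npz',**c); cv2.imwrite('pics/'+fn+'.png',c['frame'][:,:,::-1]); return c
def K(c):
    f=240/np.tan(np.radians(float(c['fovy']))/2); return f,float(c['cx']),float(c['cy'])
def world(fn,uv,z):
    c=np.load('pics/'+fn+'.npz'); f,cx,cy=K(c); R=cv2.Rodrigues(c['rvec'])[0]; t=c['tvec'].reshape(3)
    o=-R.T@t; out=[]
    for u,v in uv:
        d=R.T@np.array([(u-cx)/f,(v-cy)/f,1]); out.append(o+d*(z-o[2])/d[2])
    return np.array(out)
def proj(fn,P):
    c=np.load('pics/'+fn+'.npz'); f,cx,cy=K(c); R=cv2.Rodrigues(c['rvec'])[0]
    p=np.atleast_2d(P)@R.T+c['tvec'].reshape(3); return p[:,:2]/p[:,2:]*f+[cx,cy]
E
python3 - <<'E'
from h import *
np.set_printoptions(precision=3,suppress=True)
print(sensors.observe())
for n in ('top','side'):
    c=snap(n,n+'0'); print(n,c['fovy'],-cv2.Rodrigues(c['rvec'])[0].T@c['tvec'].reshape(3))
E
```

```text
{'clock': 0.0, 'q': array([ 0.999,  0.478,  0.022,  1.556, -0.011,  1.109, -0.083]), 'joint_velocities': array([-0.001, -0.001,  0.001,  0.001, -0.002,  0.001, -0.001]), 'joint_efforts': array([  0.001, -58.285,   1.535, -27.26 ,  -0.054,   0.017,   0.   ]), 'tool_pos': array([ 301.646, -603.139,  195.407]), 'eef_rot': array([-3.056, -0.722,  0.001]), 'ft_force': array([ 0.07 , -0.008,  0.136]), 'ft_torque': array([ 0.006,  0.032, -0.038]), 'grip_width': 87.7767155423409}
top 42.359858468715586 [ 256.744    2.734 1560.121]
side 42.68999608830143 [ 427.944  879.485 1147.833]
```

View pics/top0.png

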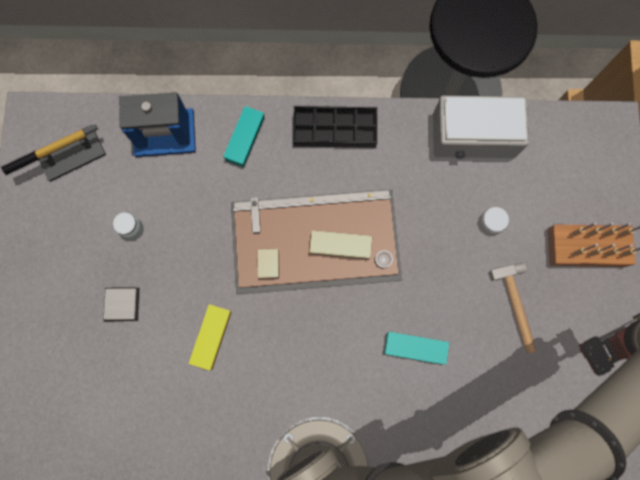

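View pics/side0.png

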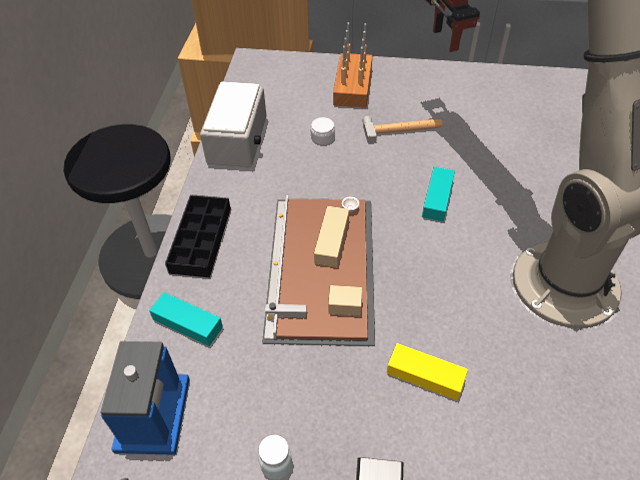

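Candidates for long_brick in top view:
- Sandy bar on the board at (341,245). I choose this one: it is sandy, the longer of the two, and on the slab.
- Short sandy brick at (268,264).
- Turquoise bars at (244,136) and (417,348), and a yellow bar at (210,337). All three are off the board.

The end stop is at (256,215), and the crucible at (384,259) is close to the brick's right end. I'll check with one close crop.

```bash
python3 - <<'E'
import cv2
a=cv2.imread('pics/top0.png')[180:300,225:405]; cv2.imwrite('pics/crop_t.png',cv2.resize(a,(792,528),interpolation=cv2.INTER_CUBIC))
E
```

```text
(no output)
```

View pics/crop_t.png

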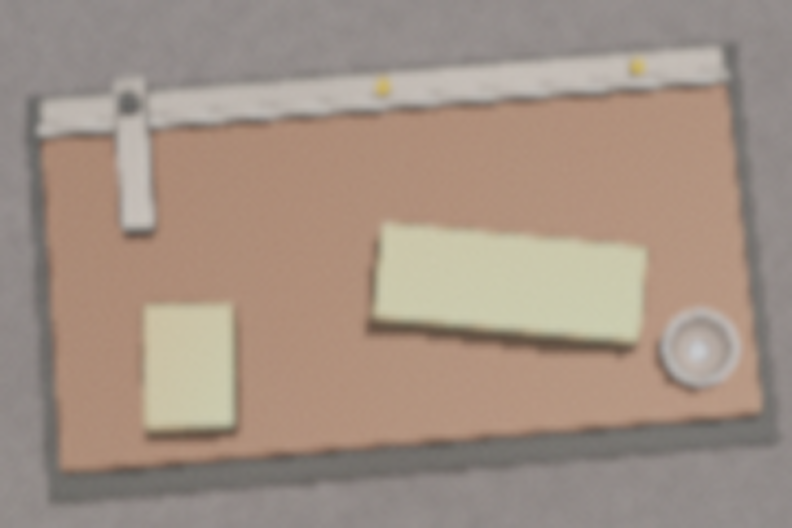

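```bash
python3 - <<'E'
from h import *
np.set_printoptions(precision=2,suppress=True)
def w(l,z): return world('top0',[((u+.5)/4.4-.5+225,(v+.5)/4.4-.5+180) for u,v in l],z)
b=w([(383,222),(646,246),(636,342),(374,320)],60); print('brick\n',b,b.mean(0)); 
e=(b[0]+b[3]-b[1]-b[2]);print('L',np.linalg.norm(e)/2,'W',np.linalg.norm(b[0]+b[1]-b[2]-b[3])/2,'yaw of y axis',np.arctan2(-e[0],e[1]))
f=w([(40,137),(380,112),(722,87)],20); print('fence\n',f,'yaw',np.arctan2(-(f[0]-f[2])[0],(f[0]-f[2])[1]))
print('slab near corners\n',w([(60,471),(762,411)],20))
print('stop face bottom/top\n',w([(152,128),(155,232)],20),w([(150,128),(153,228)],45))
print('short\n',w([(145,304),(234,304),(234,430),(146,430)],60))
print('cruc\n',w([(700,348)],42))
print(cv2.Rodrigues(sensors.observe()['eef_rot'])[0])
E
```

```text
brick
 [[ 571.15   25.66   60.  ]
 [ 559.6  -122.33   60.  ]
 [ 504.87 -116.65   60.  ]
 [ 515.19   29.71   60.  ]] [537.7 -45.9  60. ]
L 147.58239733356703 W 55.557851030056334 yaw of y axis -0.07415676949406774
fence
 [[ 626.89  225.97   20.  ]
 [ 644.9    29.14   20.  ]
 [ 663.06 -170.24   20.  ]] yaw 0.09104364781272602
slab near corners
 [[ 432.8   206.53   20.  ]
 [ 472.67 -191.73   20.  ]]
stop face bottom/top
 [[633.26 161.3   20.  ]
 [571.67 157.49  20.  ]] [[627.13 159.87  45.  ]
 [568.85 156.19  45.  ]]
short
 [[522.38 157.66  60.  ]
 [523.11 108.03  60.  ]
 [452.32 106.05  60.  ]
 [451.64 154.68  60.  ]]
cruc
 [[ 504.94 -154.25   42.  ]]
[[ 0.89  0.45 -0.  ]
 [ 0.45 -0.89  0.  ]
 [-0.   -0.   -1.  ]]
```

Call:
{"api": "step_arm", "payload": {"motion": [[[3.4,-3.5,0],[0,0,2]],[[8,-8.2,0],[0,0,5]],[[12,-12.3,0],[0,0,8]],[[16,-16.4,0],[0,0,10]],[[20,-20.5,0],[0,0,12]],[[24,-24.6,0],[0,0,14]],[[28,-28.7,0],[0,0,16]],[[32,-32.8,0],[0,0,18]],[[36,-36.9,0],[0,0,20]],[[40.3,-41.4,0],[0,0,21.3]],[[40.3,-41.4,0],[0,0,21.3]],[[40.3,-41.4,0],[0,0,21.3]]], "claw": 1}}

```text
clock: 1.6
tool_pos: [476.5, -53.1, 195.8]
eef_rot: [-3.137, -0.145, 0.003]
ft_force: [0.7, -1.3, -0.3]
grip_width: 87.9
```

Call:
{"api": "step_arm", "payload": {"motion": [[[0,0,3],[0,0,0]],[[0,0,6],[0,0,0]],[[0,0,9],[0,0,0]],[[0,0,12],[0,0,0]],[[0,0,14],[0,0,0]],[[0,0,15.5],[0,0,0]],[[0,0,16.3],[0,0,0]],[[0,0,16.5],[0,0,0]],[[0,0,16.5],[0,0,0]]]}}

```text
clock: 2.72
tool_pos: [476.5, -53.0, 31.2]
eef_rot: [-3.137, -0.145, 0.001]
ft_force: [0.1, 0.2, 0.5]
grip_width: 87.9
```

```bash
python3 - <<'E'
from h import *
s=sensors.observe(); print(s['tool_pos'],s['ft_force']); snap('side','side1'); snap('top','top1')
a=cv2.imread('pics/side1.png')[180:360,240:400]; b=cv2.imread('pics/top1.png')[180:315,225:405]
cv2.imwrite('pics/v1.png',np.hstack([cv2.resize(a,(356,400)),cv2.resize(b,(440,400)) if 0 else cv2.resize(b,(440,330)).copy().__class__((0,)) if 0 else cv2.copyMakeBorder(cv2.resize(b,(440,330)),0,70,0,0,cv2.BORDER_CONSTANT)]))
E
```

```text
[476.54489093 -53.04146658  31.17745615] [0.14120187 0.16498595 0.54487491]
```

View pics/v1.png

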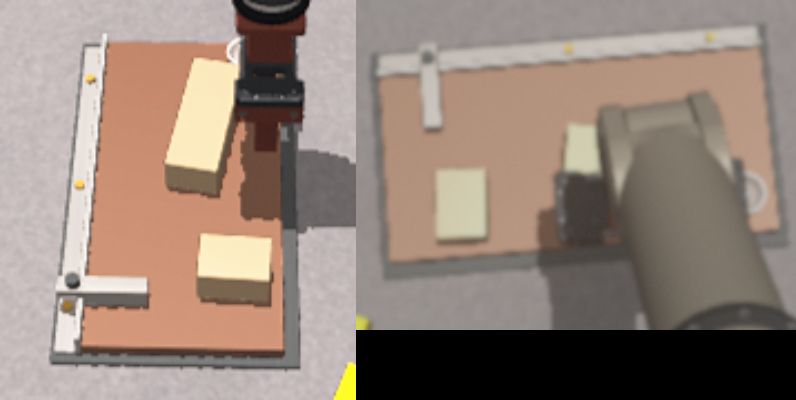

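The fingers stand on the near side of the brick (side crop: finger at (268,135), brick at (205,125)) and the brick is undisturbed. Now I push.

Call:
{"api": "step_arm", "payload": {"motion": [[[0.5,0,0],[0,0,0]],[[1.0,0,0],[0,0,0]],[[1.5,0,0],[0,0,0]],[[2.0,0,0],[0,0,0]],[[2.5,0,0],[0,0,0]],[[3.0,0,0],[0,0,0]],[[3.5,0,0],[0,0,0]],[[4.0,0,0],[0,0,0]],[[4.5,0,0],[0,0,0]],[[5.0,0,0],[0,0,0]],[[5.5,0,0],[0,0,0]],[[6.0,0,0],[0,0,0]]]}}

```text
clock: 4.32
tool_pos: [536.8, -47.3, 31.2]
eef_rot: [-3.137, -0.145, 0.001]
ft_force: [-2.1, -0.5, -1.2]
grip_width: 87.6
```

Call:
{"api": "step_arm", "payload": {"motion": [[[0.4,0,0],[0,0,0]],[[0.8,0,0],[0,0,0]],[[1.2,0,0],[0,0,0]],[[1.6,0,0],[0,0,0]],[[2.0,0,0],[0,0,0]],[[2.4,0,0],[0,0,0]],[[2.8,0,0],[0,0,0]],[[3.2,0,0],[0,0,0]],[[3.6,0,0],[0,0,0]],[[4.0,0,0],[0,0,0]]]}}

```text
clock: 5.58
tool_pos: [576.9, -43.6, 31.3]
eef_rot: [-3.137, -0.145, 0.001]
ft_force: [-1.9, -0.6, 1.1]
grip_width: 88.1
```

Call:
{"api": "step_arm", "payload": {"motion": [[[0.2,0,0],[0,0,0]],[[0.4,0,0],[0,0,0]],[[0.6,0,0],[0,0,0]],[[0.8,0,0],[0,0,0]],[[0.9,0,0],[0,0,0]],[[1.0,0,0],[0,0,0]]]}}

```text
clock: 6.32
tool_pos: [586.2, -42.8, 31.2]
eef_rot: [-3.137, -0.145, 0.003]
ft_force: [-4.6, -1.8, 4.2]
grip_width: 88.0
```

Call:
{"api": "step_arm", "payload": {"motion": [[[0.1,0,0],[0,0,0]],[[0.2,0,0],[0,0,0]],[[0.3,0,0],[0,0,0]],[[0.3,0,0],[0,0,0]]]}}

```text
clock: 6.82
tool_pos: [586.4, -42.9, 30.8]
eef_rot: [-3.138, -0.147, 0.011]
ft_force: [-8.7, -1.8, 6.4]
grip_width: 87.9
```

```bash
python3 - <<'E'
from h import *
s=sensors.observe(); print(s['tool_pos'],s['ft_force']); snap('side','side2'); snap('top','top2')
a=cv2.imread('pics/side2.png')[180:360,250:390]
cv2.imwrite('pics/v2.png',cv2.resize(a,(466,600),interpolation=cv2.INTER_CUBIC))
E
```

```text
[586.44620066 -42.92106939  30.84965744] [-8.69247537 -1.80839297  6.38263192]
```

View pics/v2.png

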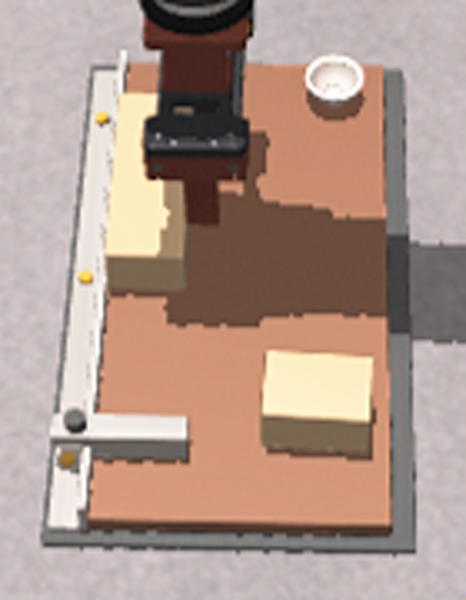

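TCP movement stopped while the force rises, at the x predicted for fence contact, and the picture shows the brick along the fence. I press a bit more to seat it flat, then back off.

Call:
{"api": "step_arm", "payload": {"motion": [[[0.3,0,0],[0,0,0]],[[0.5,0,0],[0,0,0]],[[0.7,0,0],[0,0,0]],[[0.7,0,0],[0,0,0]],[[0.7,0,0],[0,0,0]]]}}

```text
clock: 7.55
tool_pos: [586.2, -43.0, 29.7]
eef_rot: [3.137, 0.148, -0.033]
ft_force: [-19.1, -1.7, 15.1]
grip_width: 87.8
```

Call:
{"api": "step_arm", "payload": {"motion": [[[-0.2,0,0],[0,0,0]],[[-0.8,0,0],[0,0,0]],[[-1.6,0,0],[0,0,0]],[[-2.5,0,0],[0,0,0]],[[-3,0,-2],[0,0,0]],[[-3,0,-5],[0,0,0]],[[-3,0,-8],[0,0,0]],[[-4,0,-11],[0,0,0]],[[-8,0,-12],[0,0,0]],[[-11,0,-12],[0,0,0]],[[-11,0,-12],[0,0,0]]]}}

```text
clock: 8.93
tool_pos: [477.8, -53.6, 153.5]
eef_rot: [3.136, 0.147, -0.031]
ft_force: [0.4, -0.3, -0.1]
grip_width: 87.9
```

```bash
python3 - <<'E'
from h import *
s=sensors.observe(); print(s['tool_pos'],s['eef_rot'],s['ft_force']); snap('top','top3')
a=cv2.imread('pics/top3.png')[180:300,225:405]; cv2.imwrite('pics/v3.png',cv2.resize(a,(792,528),interpolation=cv2.INTER_CUBIC))
E
```

```text
[477.83295014 -53.62528519 153.5337048 ] [ 3.13609658  0.1466608  -0.03080803] [ 0.4223155  -0.30646219 -0.14538807]
```

View pics/v3.png

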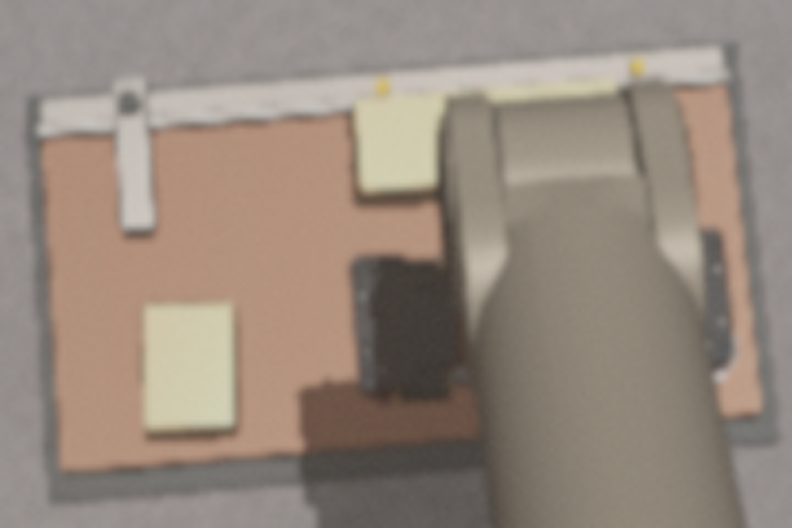

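```bash
python3 - <<'E'
from h import *
np.set_printoptions(precision=1,suppress=True)
B=np.array([[.9957,.0927],[-.0927,.9957]])
def w(l,z): return world('top3',[((u+.5)/4.4-.5+225,(v+.5)/4.4-.5+180) for u,v in l],z)
p=w([(355,100),(364,191)],60); print(p, 'board',p[:,:2]@B.T)
s=sensors.observe(); R=cv2.Rodrigues(s['eef_rot'])[0]; 
by=(p[:,:2]@B.T)[:,1].mean()-150
print('right end by',by)
T=np.r_[B.T@[617,by-13.5-22],153.5]; print('target',T,'tool shift cm',R.T@(T-s['tool_pos'])/10); print(R)
E
```

```text
[[641.6  42.8  60. ]
 [588.8  36.7  60. ]] board [[642.8 -16.9]
 [589.7 -18.1]]
right end by -167.48868808018858
target [ 633.2 -144.9  153.5] tool shift cm [14.4 10.6 -0.3]
[[ 1.   0.1 -0. ]
 [ 0.1 -1.  -0. ]
 [-0.   0.  -1. ]]
```

Call:
{"api": "step_arm", "payload": {"motion": [[[3,2.2,0],[0,0.5,0]],[[6,4.4,-0.1],[0,1.1,0]],[[9,6.6,-0.2],[0,1.1,0]],[[12,8.8,-0.2],[0,1.1,0]],[[14.4,10.6,-0.3],[0,1.1,0]],[[14.4,10.6,-0.3],[0,1.1,0]],[[14.4,10.6,-0.3],[0,1.1,0]],[[14.4,10.6,-0.3],[0,1.1,0]]], "claw": 0}}

```text
clock: 9.98
tool_pos: [632.3, -144.5, 154.0]
eef_rot: [3.138, 0.149, 0.001]
ft_force: [-0.8, 0.2, 0.3]
grip_width: 11.0
```

```bash
python3 - <<'E'
from h import *
s=sensors.observe(); print(s['tool_pos'],s['eef_rot'],s['grip_width']); c=snap('wrist','w1')
E
```

```text
[ 632.32763108 -144.49704367  154.0451529 ] [3.13767980e+00 1.48886807e-01 8.72029972e-04] 11.021360861061652
```

View pics/w1.png

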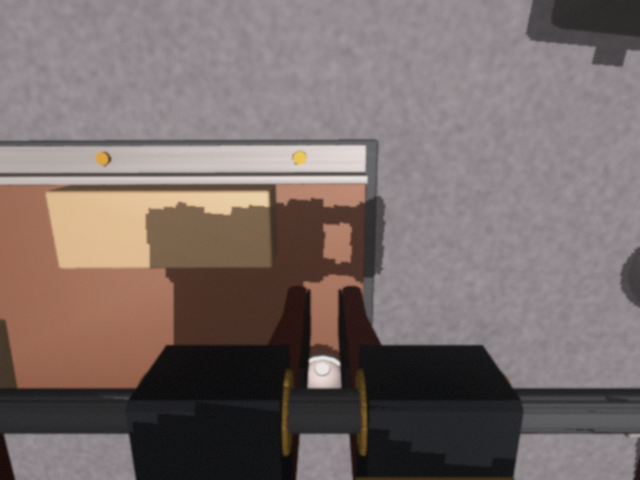

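Wrist view: the brick's top face spans x 47–272 px with its far edge at row about 190, parallel to the fence line (rows 176–184). The fingers are at x 323, to the right of its right end (272). I compute the brick–fence gap and end clearance from this picture.

```bash
python3 - <<'E'
from h import *
np.set_printoptions(precision=1,suppress=True)
c=np.load('pics/w1.npz'); f,cx,cy=K(c); T=c['T_tool_cam']
s=sensors.observe(); R=cv2.Rodrigues(s['eef_rot'])[0]; B=np.array([[.9957,.0927],[-.0927,.9957]])
o=R@T[:3,3]+s['tool_pos']
def w(u,v,z):
    d=R@T[:3,:3]@np.array([(u-cx)/f,(v-cy)/f,1]); p=o+d*(z-o[2])/d[2]; return p, B@p[:2]
for n,a in dict(tl=(47,191,60),tr=(271,190,60),br=(273,267,60),bl=(58,268,60),fl=(2,184,20),fr=(366,182,20),ftl=(2,176,32),ftr=(366,177,32)).items(): print(n,*w(*a))
print('tcp',B@s['tool_pos'][:2], 'cam',o)
g=cv2.imread('pics/w1.png'); print(g[165:200,100].tolist()); print(g[165:200,300].tolist())
E
```

```text
tl [644.4  40.4  60. ] [645.4 -19.5]
tr [ 659.1 -107.    60. ] [ 646.3 -167.7]
br [ 605.4 -111.7   60. ] [ 592.4 -167.3]
bl [590.4  37.4  60. ] [591.4 -17.5]
fl [637.4  98.8  20. ] [643.9  39.3]
fr [ 664.8 -173.4   20. ] [ 645.9 -234.3]
ftl [646.   89.4  32. ] [651.5  29.1]
ftr [ 670.  -171.6   32. ] [ 651.3 -233. ]
tcp [ 616.2 -202.6] cam [ 708.8 -137.5  341.7]
[[148, 173, 196], [165, 175, 188], [174, 180, 189], [175, 179, 188], [173, 176, 184], [174, 175, 186], [163, 166, 176], [140, 142, 151], [100, 101, 108], [75, 78, 83], [86, 88, 94], [129, 132, 140], [172, 175, 184], [191, 193, 203], [192, 196, 205], [187, 191, 200], [185, 188, 196], [179, 183, 190], [165, 169, 179], [130, 135, 146], [87, 97, 111], [62, 76, 92], [55, 70, 88], [58, 74, 90], [63, 81, 100], [76, 99, 122], [100, 132, 161], [126, 163, 197], [140, 180, 215], [148, 188, 223], [151, 192, 226], [151, 193, 226], [152, 192, 226], [151, 190, 226], [149, 191, 225]]
[[191, 206, 222], [203, 207, 217], [203, 206, 215], [200, 204, 213], [197, 201, 210], [189, 192, 201], [161, 164, 173], [117, 119, 126], [81, 83, 89], [82, 85, 90], [119, 121, 129], [174, 176, 186], [208, 210, 220], [215, 219, 227], [210, 213, 223], [200, 204, 214], [193, 197, 207], [179, 184, 195], [153, 159, 178], [120, 134, 169], [111, 131, 176], [112, 133, 182], [111, 134, 182], [112, 134, 183], [112, 134, 183], [111, 134, 181], [112, 133, 183], [112, 135, 183], [112, 134, 182], [112, 134, 183], [111, 133, 182], [110, 133, 182], [113, 133, 182], [107, 127, 175], [90, 108, 150]]
```

The brick is flush with the fence (edge 645.8, fence 644.9) and aligned. The fingers have about 16 mm clearance to its end. I descend and push along the fence.

Call:
{"api": "step_arm", "payload": {"motion": [[[0,0,3],[0,0,0]],[[0,0,6],[0,0,0]],[[0,0,9],[0,0,0]],[[0,0,11],[0,0,0]],[[0,0,12],[0,0,0]],[[0,0,12.3],[0,0,0]],[[0,0,12.3],[0,0,0]]]}}

```text
clock: 10.9
tool_pos: [633.0, -144.7, 31.8]
eef_rot: [3.137, 0.149, 0.003]
ft_force: [0.3, -0.5, 0.7]
grip_width: 0.6
```

Call:
{"api": "step_arm", "payload": {"motion": [[[0,-0.5,0],[0,0,0]],[[0,-1.0,0],[0,0,0]],[[0,-1.5,0],[0,0,0]],[[0,-2.0,0],[0,0,0]],[[0.05,-2.5,0],[0,0,0]],[[0.05,-3.0,0],[0,0,0]],[[0.1,-3.5,0],[0,0,0]],[[0.1,-4.0,0],[0,0,0]],[[0.15,-4.5,0],[0,0,0]],[[0.15,-5.0,0],[0,0,0]],[[0.2,-5.5,0],[0,0,0]],[[0.2,-6.0,0],[0,0,0]]]}}

```text
clock: 12.4
tool_pos: [628.1, -86.6, 31.7]
eef_rot: [3.135, 0.146, -0.001]
ft_force: [-4.8, -6.2, 2.2]
grip_width: 0.3
```

Call:
{"api": "step_arm", "payload": {"motion": [[[0,-0.5,0],[0,0,0]],[[0,-1.0,0],[0,0,0]],[[0,-1.5,0],[0,0,0]],[[0.05,-2.0,0],[0,0,0]],[[0.05,-2.5,0],[0,0,0]],[[0.05,-3.0,0],[0,0,0]],[[0.05,-3.5,0],[0,0,0]],[[0.05,-4.0,0],[0,0,0]],[[0.1,-4.5,0],[0,0,0]],[[0.1,-5.0,0],[0,0,0]],[[0.1,-5.5,0],[0,0,0]],[[0.1,-6.0,0],[0,0,0]]]}}

```text
clock: 13.9
tool_pos: [622.3, -28.7, 31.6]
eef_rot: [3.133, 0.144, -0.004]
ft_force: [-4.4, -8.2, 6.6]
grip_width: 0.4
```

Call:
{"api": "step_arm", "payload": {"motion": [[[0,-0.4,0],[0,0,0]],[[0,-0.8,0],[0,0,0]],[[0.05,-1.2,0],[0,0,0]],[[0.05,-1.5,0],[0,0,0]],[[0.05,-1.7,0],[0,0,0]],[[0.05,-1.9,0],[0,0,0]]]}}

```text
clock: 14.65
tool_pos: [620.5, -10.9, 31.6]
eef_rot: [3.132, 0.143, -0.007]
ft_force: [-2.5, -6.8, 5.3]
grip_width: 0.3
```

Call:
{"api": "step_arm", "payload": {"motion": [[[0,-0.2,0],[0,0,0]],[[0,-0.4,0],[0,0,0]],[[0.05,-0.6,0],[0,0,0]],[[0.05,-0.8,0],[0,0,0]],[[0.05,-0.9,0],[0,0,0]],[[0.05,-1.0,0],[0,0,0]],[[0.05,-1.0,0],[0,0,0]]]}}

```text
clock: 15.52
tool_pos: [619.6, -1.7, 31.6]
eef_rot: [3.131, 0.143, -0.008]
ft_force: [-3.7, -6.6, 5.7]
grip_width: 0.7
```

Call:
{"api": "step_arm", "payload": {"motion": [[[0,-0.2,0],[0,0,0]],[[0,-0.35,0],[0,0,0]],[[0,-0.5,0],[0,0,0]],[[0,-0.6,0],[0,0,0]],[[0,-0.7,0],[0,0,0]],[[0,-0.7,0],[0,0,0]]]}}

```text
clock: 16.27
tool_pos: [619.1, 1.5, 31.7]
eef_rot: [3.127, 0.139, -0.008]
ft_force: [-1.3, -12.2, 4.3]
grip_width: 0.7
```

```bash
python3 - <<'E'
from h import *
s=sensors.observe(); print(s['tool_pos'],s['ft_force']); snap('side','side4'); snap('top','top4')
a=cv2.imread('pics/side4.png')[230:350,255:355]
cv2.imwrite('pics/v4.png',cv2.resize(a,(500,600),interpolation=cv2.INTER_CUBIC))
E
```

```text
[619.11626187   1.51601768  31.71277103] [ -1.34047327 -12.15234789   4.32077467]
```

View pics/v4.png

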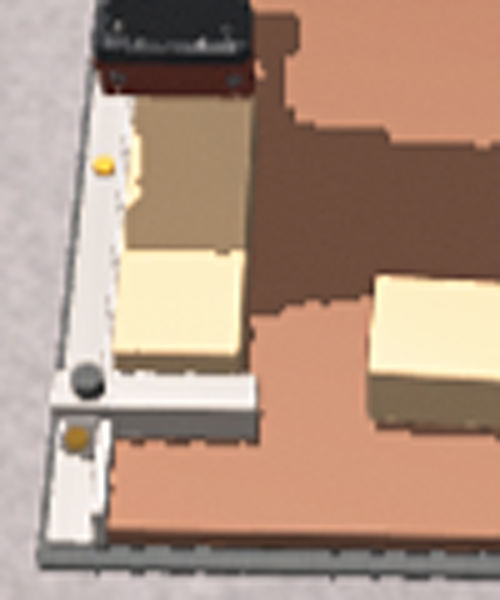

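The arm moved 3 of the 7 mm commanded and the force rose. The side crop shows the brick's end at the stop (rows 350–375), lying along the fence. I press once more to confirm, then withdraw along the board and up.

Call:
{"api": "step_arm", "payload": {"motion": [[[0,-0.3,0],[0,0,0]],[[0,-0.5,0],[0,0,0]],[[0,-0.6,0],[0,0,0]],[[0,-0.6,0],[0,0,0]],[[0,-0.6,0],[0,0,0]]]}}

```text
clock: 17.0
tool_pos: [619.1, 1.5, 31.8]
eef_rot: [3.121, 0.133, -0.008]
ft_force: [1.0, -15.7, 3.6]
grip_width: 0.5
```

Call:
{"api": "step_arm", "payload": {"motion": [[[0,0.4,0],[0,0,0]],[[0,1.0,0],[0,0,0]],[[0,2,0],[0,0,0]],[[0,3,-0.5],[0,0,0]],[[0,3.5,-3],[0,0,0]],[[0,4,-6],[0,0,0]],[[0,4,-10],[0,0,0]],[[0,6,-14],[0,0,0]],[[0,11,-16],[0,0,0]],[[0,16,-16],[0,0,0]],[[0,20,-16],[0,0,0]],[[0,22,-16],[0,0,0]]]}}

```text
clock: 18.5
tool_pos: [638.0, -218.0, 195.9]
eef_rot: [3.12, 0.127, -0.008]
ft_force: [-0.5, -0.9, -0.8]
grip_width: 0.3
```

```bash
python3 - <<'E'
from h import *
s=sensors.observe(); print(s['tool_pos'],s['ft_force']); snap('top','top5')
a=cv2.imread('pics/top5.png')[180:300,225:405]; cv2.imwrite('pics/v5.png',cv2.resize(a,(792,528),interpolation=cv2.INTER_CUBIC))
E
```

```text
[ 637.97970926 -218.01180027  195.9183488 ] [-0.47178271 -0.92935539 -0.79808861]
```

View pics/v5.png

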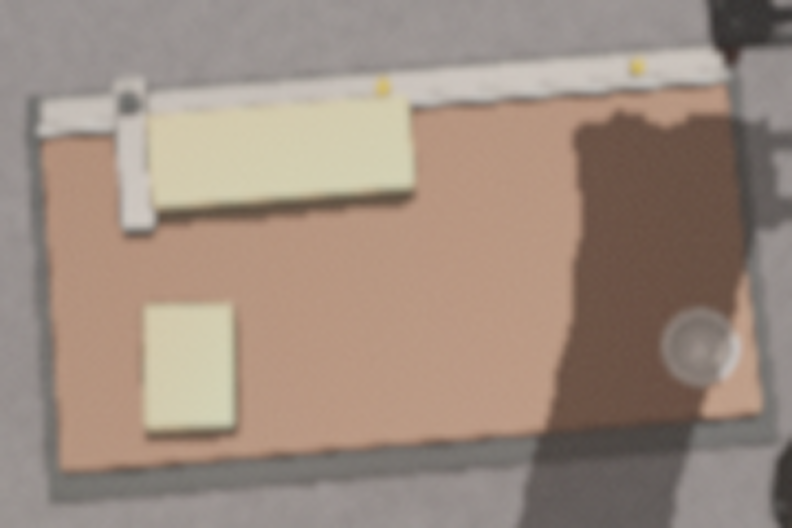

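The brick's top corners are at (147,115), (406,97), (414,190) and (155,210), against both fence and stop. The short brick (189,367) and crucible (700,348) are unmoved. I run a numeric check and hand in if it passes.

```bash
python3 - <<'E'
from h import *
np.set_printoptions(precision=2,suppress=True)
B=np.array([[.9957,.0927],[-.0927,.9957]])
def w(l,z): return world('top5',[((u+.5)/4.4-.5+225,(v+.5)/4.4-.5+180) for u,v in l],z)[:,:2]@B.T
b=w([(147,115),(406,97),(414,190),(155,210)],60); m=b.mean(0); e=b[0]+b[3]-b[1]-b[2]
f=w([(40,137),(380,112),(722,87)],20); st=w([(150,128),(153,228)],45)
print(b,m,'fence',f[:,0],'x rel',m[0]-f[:,0].mean(),'yaw rel board',-e[0]/e[1]-(-(f[0]-f[2])[0]/(f[0]-f[2])[1]),'stop',st[:,1],'y rel',m[1]-st[:,1].mean())
if abs(m[0]-f[:,0].mean()+27.5)<5 and abs(m[1]-st[:,1].mean()+75)<5: print(job.hand_in())
E
```

```text
[[643.15 101.08]
 [642.33 -45.88]
 [588.09 -46.21]
 [587.9   99.83]] [615.37  27.21] fence [645.14 644.83 644.43] x rel -29.429784876784765 yaw rel board -0.00033457060741730283 stop [101.04 102.78] y rel -74.70691593793987
the job is handed in; nothing more can be done
None
```

I pushed the long brick flat against the fence with the open fingers, then slid it along the fence with the closed fingers until it butted against the end stop. I took the hand away and handed the job in at about 18.5 s on the robot's clock; no verdict was given.

**Contact:** both pushes ended with the arm stopped and the force rising, to 19 N at the fence and 16 N at the stop.

**Position, from the last top picture:**

| Measure | Result | Ideal when touching |
|---|---|---|
| Brick centre to fence | 29.4 mm | 27.5 mm |
| Brick centre to stop face | 74.7 mm | 75 mm |
| Turn relative to fence | about 0.000 rad | 0 rad |

- **Fence distance:** the 1.9 mm difference is inside the 4 mm limit and within the 2 mm calibration error. The wrist picture taken before the slide put the brick's edge about 1 mm past the fence line, so the two pictures disagree by about that error.
- **Other objects:** the short brick and crucible look unmoved. I did not re-measure the jar, bench block, hammer and tin; I kept the hand well away from them.

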